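Fetch the dental cast from under the sash of the extraction box

ROBOT

A 6-joint arm with a two-finger parallel gripper is mounted at the origin on a cart in front of the work surface, level with it; the furniture and walls round the work are solid. World frame = base frame: x ahead of the robot, y to its left, z up, the work surface at z = 0. Lengths are in m, angles in rad, forces in N, time in s.
With the tool pointing down it reaches from about 0.275 to 0.75 m from the base axis. Payload 10.2 kg.
Tool frame: the origin (TCP) lies at the very end of the fingers, on their centre line; the grasp point (between the pads) lies 19 mm behind it; z points along the fingers, y is the line along which they close (so a half turn about z gives the same grasp; the last joint's range is limited). The gripper opens to 88 mm and grips with 3 to 60 N. Pads are 18 mm wide; open, the fingers measure 123 mm over their backs; the gripper's body (75 mm by 187 mm) begins 45 mm behind the grasp point.
Start: joints at [1, 0.313, 1.498, -0, 1.331, -0.223], TCP at [0.179, 0.494, 0.239] pointing down, gripper open.
Joint ranges: [-2.94, 2.94], [-0.97, 2.17], [0.19, 2.56], [-1.23, 4.37], [0.02, 3.11], [-2.88, 2.88]. Speed limits (rad/s): [2.39, 2.39, 3.01, 3.14, 3.14, 3.14].

INTERFACE

Orientations are given as a rotation vector (axis times angle).
In Python, from bench import * gives the robot as it stands.
- The arm moves only by the tool send_rows, never from a script. Its argument "plan" is a list of rows, each a list of 7 numbers: the closure, from 0 (fully open) to 1 (shut), then the shift along the tool's x, y, z scaled (see below), then the turn, a rotation vector about the tool's x, y, z scaled (see below). In form: [[gripper, x, y, z, rx, ry, rz], ...]. A call has 1 to 20 rows; each row is the pose to reach, as a shift and turn from the pose commanded when the call began, along the tool's axes at that moment, turning the shorter way round; what a row does not reach only later rows make up. The controller multiplies each number of a shift by 200 mm and each number of a turn by 360 degrees. A row lasts 1/12 s, in which the tool goes at most 41.7 mm and 7.16 degrees, less where a joint would pass 70% of its speed; a pose out of reach is approached as far as the arm can. A call with a number of a shift or a turn outside -1 to 1 is refused whole. A call with a gripper value outside its range is refused whole. The fingers move at their own pace and stop on an object; "squeeze" is the grip in N (left out, the last holds). Time passes only in rows, so rows that repeat a pose let the fingers close. It gives the time, the measured TCP pose, the force, the opening and the grip force at its end, in the units of the state.
- observe(): the state, without advancing time (a new reading comes with each control period).
- grab_frame(name): name is "scene" or "top" or "wrist"; returns a dict with "pixels" (480x640x3 uint8, red, green, blue), "range_z" (480x640 float32, m along the optical axis (not along the pixel's ray), 0 where there is no reading), "fov_y" (degrees; the focal length in pixels is half the picture's height over the tangent of half this angle, whatever the lens; pixels are square), "cx", "cy" (the principal point, pixels), "k1" (the pictures are not rectified: a ray, as slopes to the right and down, at radius r is drawn at 1 + k1 r^2 times it, then the intrinsics apply), "position" and "rotation" of the camera in the world. Camera axes: x right, y up, looking along -z (the intrinsics and any distortion apply to the point x, -y, -z); pixel columns grow to the right and rows downward; lengths in m; the calibration is good to about 2 mm. A picture is of the moment at which its call begins.
- close_job(): hands the job in; it is judged then, once.
The state is a dict: "t": time; "qpos": joint angles; "joint_vel": joint speeds; "joint_torque": joint torques, N m; "position": TCP position; "ee_rot": TCP orientation; "contact_force": force on the tool from outside, world axes, zero at the start; "ft_torque": the same for the moment, N m; "gripper_width": opening from 0.0 (shut) to 1.0 (fully open); "finger_force": force on a finger pad.
Only numpy, scipy, OpenCV 4.12 (cv2) and the standard library are available. Lean on these libraries where they do the work, as an engineer would, in place of code of your own. Each camera call takes 0.05 s, during which the arm holds its last target. There are 200 camera calls.

TASK

Raise the clear sash of the extraction box until it stays up by itself when you let go, then reach in under it and take out the dental cast without disturbing the jar inside. Stand the cast upright, teeth up, on the middle of the small round stand out on the bench, and leave the sash up.

Things in the scene. Friction and masses are not known exactly. Their poses are not given: they have to be found in the camera images.
- hood: Fixed extraction box on the bench: white floor (6 mm thick) and back, clear sides and roof (underside 221 mm up), 364 mm wide (y), 178 mm deep (x), 340 mm clear width inside. Origin: centre of its underside; -x points out of the front to the robot, z up. The inside can be reached only from the front under the raised sash, with the tool leaning back towards the robot.
- hood_mouth (a point): Fixed point in the sash plane, at the middle of the box's front, level with the top of the box's floor: 85 mm in front of the box's origin, 6 mm up; axes as the box. The two aluminium sash guides stand 173 mm to either side of it, 440 mm high, 18 mm wide, and reach 20 mm out in front of the sash plane; a rail joins them at the top (454 mm); a small counterweight arm swings outside the left one.
- sash (a joint): Height of the sash (m): 0 shut (start), 0.21 upper stop. A clear panel 332 x 212 mm, 0.45 kg, with an aluminium lower rail whose edge is 7 mm + this height above the bench. A counterweight arm pulls harder the higher it stands: lifting takes about 6 N at the bottom, 2 N at the top. Let go below about 0.10 it slides shut; above 0.12 friction holds it.
- sash_grip (a point): Centre of the black upright grip bar on the front of the sash, pinched from its two sides (along the box's y): 14 mm wide (y), 12 mm deep (x), 70 mm tall, on two arms 26 mm above and below its centre. Centre 44 mm in front of the sash plane, 100 mm right of its middle, 80 mm above its lower edge; moves up with the sash; axes as the box.
- cast_center (a point): Loose tan plaster jaw cast in the box, 60 to 105 g: base 51 (own x) x 66 (own y) x 16 mm, teeth on top, 31 mm in all. Point: middle of the base, 8 mm above its underside; z up. It starts on a steel stand, disc 44 mm across and 36 mm above the bench, 41 to 49 mm behind the sash plane, own x along the box's y within 15 degrees. Grip the base along own x (flat parallel faces, 51 mm apart).
- outer_stand_top (a point): Centre of the top of the small round steel stand, fixed on the open bench to the robot's right: disc 44 mm across, 30 mm high in all, on an 18 mm stem and a 54 mm foot 6 mm thick.
- inside_jar_center (a point): Loose small jar with screw lid, 37 mm across, 50 mm high, standing in the box at the left rear; this point is its centre, 25 mm above its underside. Leave it where it is.
Things that resemble listed ones, but are neither listed nor needed, are in the scene too. Leave any purple look-alike of the part that bears outer_stand_top alone.

How it is judged:
On the way, in this order (a step that is already met when the one before it is completed fails the run):
1. the sash is let go above 0.12 m and stays there by itself, the cast still inside (value of joint sash above 0.12 m and distance between the grasp point and sash_grip above 0.05 m and x of cast_center in the frame of hood above -0.085 m), for 0.3 s.
2. the cast is out in front of the box, the sash still up (value of joint sash above 0.12 m and x of cast_center in the frame of hood below -0.13 m), for 0.1 s.
At the end, for the whole second after the job is handed in: The cast stands on the outer stand, teeth up (within 7 degrees of upright), the centre of its base within 12 mm of the stand's centre and resting on the disc; the sash is still up, above 0.12 m, held by its own friction; the jar in the box is within 20 mm of where it stood (horizontal distance between cast_center and outer_stand_top below 0.012 m and z of cast_center in the frame of outer_stand_top between 0.004 and 0.012 m and angle between cast_center's own z axis and vertical below 0.12 rad and distance of inside_jar_center from where it was at the start of the episode below 0.02 m and value of joint sash above 0.12 m); the robot touches nothing.
It fails at once if the jar inside the box is pushed or tipped (moved more than 20 mm) (distance of inside_jar_center from where it was at the start of the episode above 0.02 m).
It also fails if it takes over 61 s, if anything falls off the work surface, if the arm or the gripper's body presses on something with over 40 N, if the wrist force passes 120 N, or if a joint passes its speed limit or range.

## Working session

There is one attempt and no reset: what is moved stays moved. The work goes in short steps, Python scripts to look and compute and a tool call to move; the robot and the scene stay as the last step left them, time stands still between calls to the robot, and variables do not carry over. Pictures are saved under pics/ and viewed, at most 13 in all, crops included, and the job is handed in when it is done.

Besides the shell and the picture viewer there is one more tool, called after "Call:" by a JSON object that holds its "method" and its "body". send_rows: Moves the arm, as the interface text tells. Its arguments: {"type":"object","properties":{"plan":{"type":"array"},"squeeze":{"type":"number"}},"required":["plan"]}

```bash
ls; mkdir -p pics
cat > h.py <<'E'
from bench import *
import numpy as np, cv2
from scipy.spatial.transform import Rotation as R
def grab(n):
    f=grab_frame(n); np.savez(f'pics/{n}.npz',**f); return f
def load(n): return dict(np.load(f'pics/{n}.npz'))
def pt(f,u,v,z=None,d=None):
    """pixel->world; z: plane height; d: depth"""
    fl=240/np.tan(np.radians(float(f['fov_y']))/2)
    K=np.array([[fl,0,float(f['cx'])],[0,fl,float(f['cy'])],[0,0,1]])
    p=cv2.undistortPoints(np.array([[[u,v]]],float),K,np.array([float(f['k1']),0,0,0,0]) )[0,0]
    # k1 model same as opencv radial
    Rm=np.array(f['rotation']); Rm=Rm if Rm.shape==(3,3) else R.from_rotvec(Rm).as_matrix()
    r=Rm@np.array([p[0],-p[1],-1]); o=np.array(f['position'])
    if z is not None: t=(z-o[2])/r[2]
    else:
        t=d if d is not None else float(f['range_z'][int(round(v)),int(round(u))])
    return o+t*r
def save(f,name,box=None,s=1):
    im=f['pixels'][:,:,::-1]
    if box: x0,y0,x1,y1=box; im=im[y0:y1,x0:x1]
    im=cv2.resize(im,None,fx=s,fy=s,interpolation=cv2.INTER_CUBIC); cv2.imwrite(f'pics/{name}.png',im)
E
python3 - <<'E'
from h import *
for n in ("scene","top"):
    f=grab(n); save(f,n); print(n,f['position'],np.array(f['rotation']).round(3).tolist(),f['fov_y'],f['k1'])
print(observe())
E
```

```text
pics
scene [-0.01990324 -0.67050831  0.82958259] [0.781, -0.335, -0.736] 54.648205258213615 -0.08389333400886184
top [ 0.01836247 -0.28153271  1.13470855] [0.423, -0.314, -1.202] 49.99815448870076 -0.043027053274264794
{'t': 0.1, 'qpos': array([ 9.99605749e-01,  3.13381050e-01,  1.49832637e+00, -6.64547943e-06,
        1.33098886e+00, -2.23399744e-01]), 'joint_vel': array([ 0.00102419, -0.00197092, -0.00396871,  0.00103366, -0.00233028,
        0.00105997]), 'joint_torque': array([ 2.12519684e-03, -4.02815723e+01, -2.52649641e+01,  6.95049413e-02,
        3.41983570e-02, -5.06730828e-05]), 'position': array([0.1788297 , 0.49338423, 0.23823802]), 'ee_rot': array([-5.43483993e-01, -3.09379726e+00,  1.60225845e-03]), 'contact_force': array([ 0.42834274,  0.0210199 , -0.11803446]), 'ft_torque': array([ 0.00942456, -0.03566663,  0.01897561]), 'finger_force': 0.0, 'gripper_width': 1.0000350950354524}
```

View pics/scene.png

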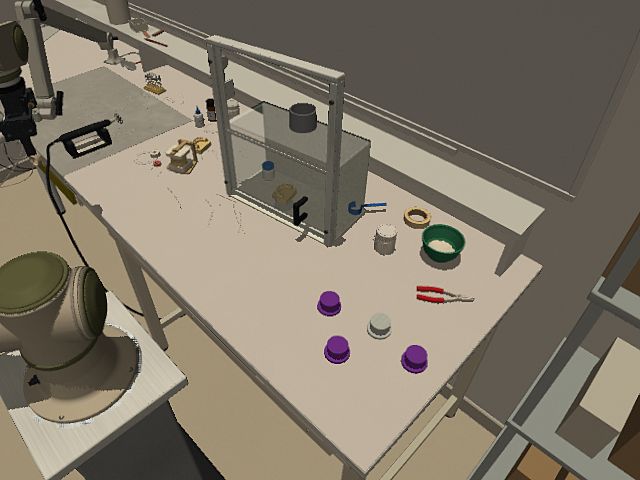

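View pics/top.png

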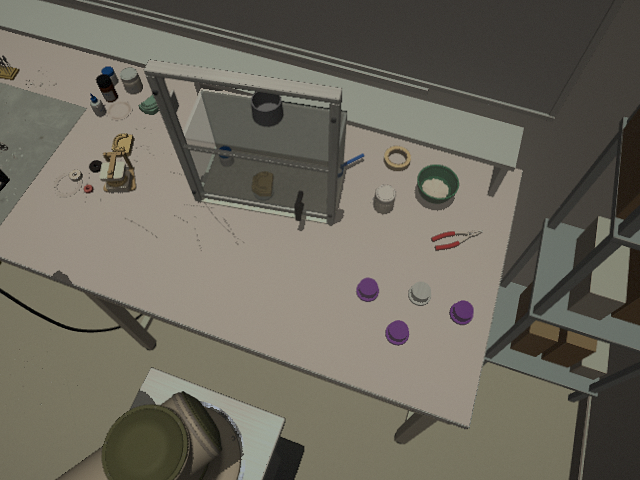

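Scene: box with grip bar at about (300,210), cast (285,193), jar (267,170). Stand candidates in scene: grey (379,324) and purple ones at (329,302), (337,348), (415,358). The grey steel one fits the description, and the purple ones are look-alikes. I'll confirm that in enlarged crops.

Run:
```python
from h import *
s=load('scene');t=load('top')
def c(f,x0,y0,w,h,k): return cv2.resize(f['pixels'][y0:y0+h,x0:x0+w,::-1],(w*k,h*k),interpolation=cv2.INTER_CUBIC)
a=np.hstack([c(s,220,130,133,120,3),c(t,180,110,133,120,3)[:, :]])
b=np.hstack([c(s,310,280,133,65,3),c(t,340,265,133,65,3)])
cv2.imwrite('pics/crop1.png',np.vstack([a,b]))
```

```text
(no output)
```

View pics/crop1.png

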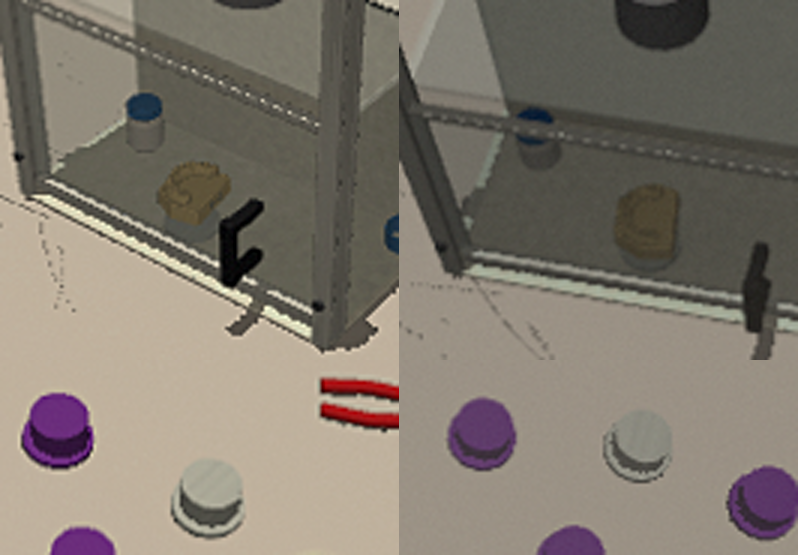

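```bash
cat >> h.py <<'E'
def cloud(f):
    fl=240/np.tan(np.radians(float(f['fov_y']))/2)
    K=np.array([[fl,0,float(f['cx'])],[0,fl,float(f['cy'])],[0,0,1]])
    g=np.stack(np.meshgrid(np.arange(640.),np.arange(480.)),-1).reshape(-1,1,2)
    p=cv2.undistortPoints(g,K,np.array([float(f['k1']),0,0,0,0]))[:,0]
    Rm=R.from_rotvec(f['rotation']).as_matrix()
    d=f['range_z'].reshape(-1,1)
    P=np.c_[p[:,0],-p[:,1],-np.ones(len(p))]*d@Rm.T+f['position']
    P[d[:,0]==0]=np.nan
    return P.reshape(480,640,3)
E
python3 - <<'E'
from h import *
s=load('scene');t=load('top')
print('stand',pt(s,380.7,321,z=.03),pt(t,421,290.7,z=.03))
for n,f in (('s',s),('t',t)):
    C=cloud(f); im=f['pixels'].astype(int)
    y0,y1,x0,x1=(30,250,200,355) if n=='s' else (60,230,140,350)
    P=C[y0:y1,x0:x1].reshape(-1,3); c=im[y0:y1,x0:x1].reshape(-1,3)
    m=(P[:,2]>.26)&(P[:,2]<.43)&(P[:,0]<.9)
    Q=P[m]; print(n,m.sum()); 
    if len(Q):
        lab=Q[:,1]>np.median([Q[:,1].min(),Q[:,1].max()])
        for l in (0,1):
            q=Q[lab==l]; print(' guide',l,len(q),np.percentile(q,[2,10,50,90,98],axis=0).round(4).tolist())
    m=(P[:,2]>.44)&(P[:,2]<.48); Q=P[m]
    r=cv2.fitLine(Q[:,:2].astype(np.float32),cv2.DIST_HUBER,0,.01,.01).ravel();print(' rail',len(Q),r,np.degrees(np.arctan2(r[1],r[0])),Q.min(0),Q.max(0),np.median(Q,0))
    # stand
    u,v=(380,321) if n=='s' else (421,291)
    q=C[v-9:v+10,u-9:u+10].reshape(-1,3);q=q[(q[:,2]>.024)&(q[:,2]<.036)];print(' standdepth',len(q),q.mean(0),q.min(0),q.max(0))
    # black grip
    x0,x1,y0,y1=(292,310,194,226) if n=='s' else (292,306,188,222)
    q=C[y0:y1,x0:x1].reshape(-1,3);b=(im[y0:y1,x0:x1].max(2)<45).ravel()
    q=q[b];print(' grip',len(q),np.nanpercentile(q,[2,10,25,50,75,90,98],axis=0).round(4).tolist())
    # tan cast
    x0,x1,y0,y1=(272,298,180,206) if n=='s' else (250,276,168,200)
    q=C[y0:y1,x0:x1].reshape(-1,3);i=im[y0:y1,x0:x1].reshape(-1,3)
    b=(i[:,0]-i[:,2]>25);print(' cast',b.sum(),np.nanpercentile(q[b],[2,25,50,75,98],axis=0).round(4).tolist())
E
```

```text
stand [ 0.51143299 -0.35888425  0.03      ] [ 0.51400923 -0.35474608  0.03      ]
s 2468
 guide 0 1169 [[0.6167, -0.1049, 0.2616], [0.6185, -0.1038, 0.2699], [0.6251, -0.1004, 0.3415], [0.6908, 0.0604, 0.4141], [0.7298, 0.0793, 0.4275]]
 guide 1 1299 [[0.5666, 0.0946, 0.2619], [0.5687, 0.122, 0.2685], [0.5911, 0.2447, 0.3265], [0.7147, 0.2622, 0.4075], [0.7521, 0.2722, 0.4251]]
 rail 1592 [ 0.14990847 -0.98869985  0.60216296  0.04922102] -81.37837 [ 0.56596087 -0.10602082  0.4400251 ] [0.64920402 0.25599376 0.45538779] [0.6050643  0.0471835  0.45158797]
 standdepth 270 [ 0.51104363 -0.35785653  0.02904961] [ 0.48910613 -0.37985375  0.02403475] [ 0.5340503  -0.33628337  0.0326972 ]
 grip 230 [[0.573, -0.0354, 0.0583], [0.5739, -0.034, 0.0613], [0.5754, -0.0325, 0.0666], [0.5816, -0.0295, 0.0951], [0.6003, -0.0264, 0.115], [0.6112, -0.0232, 0.1179], [0.6169, -0.0213, 0.12]]
 cast 350 [[0.6044, 0.0119, 0.0543], [0.6084, 0.0357, 0.0741], [0.6103, 0.05, 0.0921], [0.6129, 0.0653, 0.1086], [0.6166, 0.0847, 0.126]]
t 1947
 guide 0 753 [[0.6191, -0.1015, 0.2621], [0.6209, -0.1005, 0.2678], [0
[... 165 characters left out ...]
], [0.6954, 0.2571, 0.4062], [0.7494, 0.2657, 0.4238]]
 rail 3271 [ 0.14384286 -0.98960054  0.6063719   0.06627257] -81.72972 [ 0.568322   -0.10172652  0.44006709] [0.65068995 0.26046086 0.45902378] [0.60780817 0.07066237 0.45460233]
 standdepth 272 [ 0.51455726 -0.35421533  0.0310901 ] [ 0.4927315  -0.37604071  0.02620934] [ 0.53785893 -0.33275688  0.03542066]
 grip 171 [[0.5766, -0.0319, 0.062], [0.5774, -0.0311, 0.0659], [0.5792, -0.0286, 0.0728], [0.5872, -0.0255, 0.1107], [0.6077, -0.0229, 0.12], [0.6161, -0.0206, 0.1215], [0.6216, -0.0187, 0.1248]]
 cast 155 [[0.6077, 0.0493, 0.0812], [0.6107, 0.0581, 0.1098], [0.6122, 0.0661, 0.1281], [0.6137, 0.074, 0.1413], [0.6158, 0.0942, 0.1634]]
```

Run:
```python
from h import *
s=load('scene');t=load('top')
print('purple',[pt(s,u,v,z=.03).round(3).tolist() for u,v in((329,299),(337,344),(415,354))])
print('jar',pt(s,220+145/3,130+100/3,z=.056),pt(t,180+(535-399)/3,110+117/3,z=.056))
print('cast top ctr',pt(s,220+193/3,130+187/3,z=.062),pt(t,180+(646-399)/3,110+220/3,z=.062))
print('grip top/bot s',pt(s,220+228/3,130+212/3,d=None),pt(s,220+230/3,130+278/3))
w=grab('wrist'); o=observe(); Rt=R.from_rotvec(o['ee_rot']).as_matrix()
print('wristcam in tool',Rt.T@(w['position']-o['position']),Rt.T@R.from_rotvec(w['rotation']).as_matrix(),w['fov_y'])
print(Rt.round(3))
```

```text
purple [[0.477, -0.24, 0.03], [0.403, -0.332, 0.03], [0.496, -0.459, 0.03]]
jar [0.70614699 0.22275586 0.056     ] [0.71449627 0.22698961 0.056     ]
cast top ctr [0.63990609 0.08068837 0.062     ] [0.64464872 0.09238301 0.062     ]
grip top/bot s [0.61705066 0.01065263 0.08589907] [ 0.57789031 -0.03235712  0.06194452]
wristcam in tool [ 0.0753946   0.00101925 -0.14566986] [[-7.58639572e-04  9.56819056e-01  2.90683194e-01]
 [ 9.99999646e-01  6.20050528e-04  5.68877549e-04]
 [ 3.64074611e-04  2.90683523e-01 -9.56819187e-01]] 66.79701088241093
[[-0.94   0.341 -0.001]
 [ 0.341  0.94  -0.001]
 [ 0.    -0.001 -1.   ]]
```

```bash
cat >> h.py <<'E'
YAW=np.radians(8.45)
def tool(az,tilt):
    """az: azimuth (deg) of forward lean, tilt from vertical; camera below"""
    a,T=np.radians(az),np.radians(tilt)
    f=np.array([np.cos(a),np.sin(a),0]);u=np.array([0,0,1.])
    z=f*np.sin(T)-u*np.cos(T);x=-(f*np.cos(T)+u*np.sin(T));return np.c_[x,np.cross(z,x),z]
def delta(G,az,tilt,back=0.):
    """row numbers to bring grasp point to G, standing off 'back' along tool z"""
    o=observe();Rc=R.from_rotvec(o['ee_rot']).as_matrix();Rt=tool(az,tilt)
    tcp=np.array(G)+Rt[:,2]*(.019-back)
    d=Rc.T@(tcp-o['position'])/.2;rv=R.from_matrix(Rc.T@Rt).as_rotvec()/(2*np.pi)
    print('tcp',tcp.round(4),'row',d.round(4).tolist(),rv.round(4).tolist(),'t',round(o['t'],2))
def gp():
    o=observe();return o['position']-.019*R.from_rotvec(o['ee_rot']).as_matrix()[:,2]
E
python3 - <<'E'
from h import *
delta((.580,-.028,.090),8.45,45,.13)
E
```

```text
tcp [ 0.5024 -0.0395  0.1685] row [-2.429, -1.9535, 0.3504] [-0.0311, -0.1224, -0.0747] t 0.15
```

Call:
{"method": "send_rows", "body": {"plan": [[0,-1,-0.8,0.1,0,0,0],[0,-1,-0.8,0.1,0,0,0],[0,-1,-0.8,0.1,0,0,0],[0,-1,-0.8,0.1,0,0,0],[0,-1,-0.8,0.1,-0.031,-0.122,-0.075],[0,-1,-0.8,0.1,-0.031,-0.122,-0.075],[0,-1,-0.8,0.1,-0.031,-0.122,-0.075],[0,-1,-0.8,0.1,-0.031,-0.122,-0.075],[0,-1,-0.8,0.1,-0.031,-0.122,-0.075],[0,-1,-0.8,0.1,-0.031,-0.122,-0.075],[0,-1,-0.8,0.1,-0.031,-0.122,-0.075],[0,-1,-0.8,0.1,-0.031,-0.122,-0.075],[0,-1,-0.8,0.1,-0.031,-0.122,-0.075],[0,-1,-0.8,0.1,-0.031,-0.122,-0.075]]}}

```text
t: 1.32
position: [0.3123, 0.2749, 0.2187]
ee_rot: [-0.175, 2.355, 0.073]
contact_force: [-0.5, 0.3, 1.0]
gripper_width: 1.004
finger_force: 0.0
```

Run:
```python
from h import *
o=observe();print(o['position'],o['qpos'].round(2),o['contact_force'])
delta((.580,-.028,.090),8.45,45,.13)
```

```text
[0.31228433 0.27488812 0.21866538] [ 0.64 -0.13  2.25 -0.87  0.45 -0.38] [-0.45184616  0.26099316  0.97687124]
tcp [ 0.5024 -0.0395  0.1685] row [-0.326, -1.6954, 0.676] [0.0001, -0.0006, 0.0001] t 1.32
```

Call:
{"method": "send_rows", "body": {"plan": [[0,-0.2,-1,0.3,0,0,0],[0,-0.2,-1,0.3,0,0,0],[0,-0.2,-1,0.3,0,0,0],[0,-0.2,-1,0.3,0,0,0],[0,-0.2,-1,0.3,0,0,0],[0,-0.2,-1,0.3,0,0,0],[0,-0.2,-1,0.3,0,0,0],[0,-0.2,-1,0.3,0,0,0]]}}

```text
t: 1.98
position: [0.3736, 0.1587, 0.2041]
ee_rot: [-0.179, 2.373, 0.081]
contact_force: [-0.4, -0.5, 0.1]
gripper_width: 0.997
finger_force: 0.0
```

Run:
```python
from h import *
o=observe();print(o['position'],o['qpos'].round(2))
delta((.580,-.028,.090),8.45,45,.13)
```

```text
[0.37356361 0.15867801 0.20407792] [ 0.07 -0.23  2.37  0.24  0.25 -1.86]
tcp [ 0.5024 -0.0395  0.1685] row [-0.2323, -1.0789, 0.459] [0.0014, -0.0035, -0.0] t 1.98
```

Call:
{"method": "send_rows", "body": {"plan": [[0,-0.23,-1,0.46,0,0,0],[0,-0.23,-1,0.46,0,0,0],[0,-0.23,-1,0.46,0,0,0],[0,-0.23,-1,0.46,0,0,0],[0,-0.23,-1,0.46,0,0,0],[0,-0.23,-1,0.46,0,0,0],[0,-0.23,-1,0.46,0,0,0],[0,-0.23,-1,0.46,0,0,0],[0,-0.23,-1,0.46,0,0,0],[0,-0.23,-1,0.46,0,0,0]]}}

```text
t: 2.82
position: [0.5085, -0.0143, 0.1912]
ee_rot: [-0.157, 2.408, 0.066]
contact_force: [-0.3, 0.3, 1.1]
gripper_width: 1.0
finger_force: 0.0
```

Run:
```python
from h import *
o=observe();print(o['position'],o['qpos'].round(2))
delta((.580,-.028,.090),8.45,45,.13)
w=grab('wrist'); save(w,'w1')
```

```text
[ 0.50847267 -0.01428971  0.191211  ] [-0.45  0.06  2.13  0.92  0.48 -2.88]
tcp [ 0.5024 -0.0395  0.1685] row [0.1103, -0.1216, 0.0531] [-0.0012, -0.0089, -0.0023] t 2.82
```

View pics/w1.png

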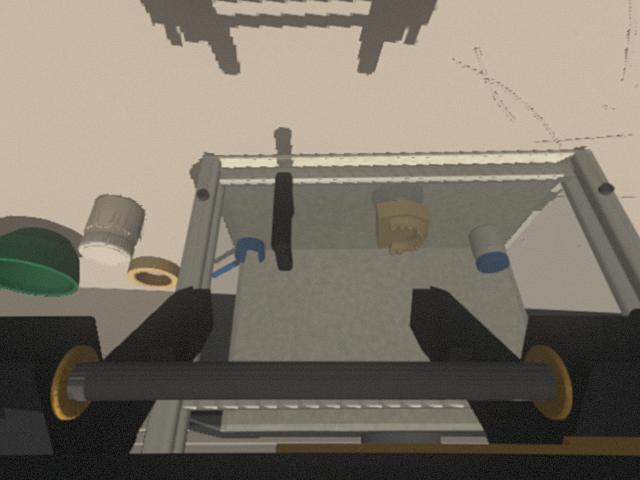

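The wrist view shows the bar (284,172–268), cast (402,222) and jar (490,250), but joint 6 has run to its limit. I'll flip the tool half a turn so the camera is on top, and use a tilt of about 60°.

Call:
{"method": "send_rows", "body": {"plan": [[0,0,0,-0.3,0,0,0],[0,0,0,-0.3,0,0,0.05],[0,0,0,-0.3,0,0,0.1],[0,0,0,-0.3,0,0,0.25],[0,0,0,-0.3,0,0,0.25],[0,0,0,-0.3,0,0,0.25],[0,0,0,-0.3,0,0,0.25],[0,0,0,-0.3,0,0,0.25],[0,0,0,-0.3,0,0,0.25],[0,0,0,-0.3,0,0,0.25],[0,0,0,-0.3,0,0,0.25],[0,0,0,-0.3,0,0,0.25],[0,0,0,-0.3,0,0,0.25],[0,0,0,-0.3,0,0,0.25],[0,0,0,-0.3,0,0,0.25]]}}

```text
t: 4.12
position: [0.4659, -0.0157, 0.2354]
ee_rot: [1.689, 1.934, 0.741]
contact_force: [-0.1, -0.3, -0.4]
gripper_width: 1.0
finger_force: 0.0
```

```bash
sed -i 's/x=-(f\*np.cos(T)+u\*np.sin(T))/x=f*np.cos(T)+u*np.sin(T)/; s/camera below/camera on top/' h.py
python3 - <<'E'
from h import *
o=observe();print(o['position'],o['qpos'].round(2))
delta((.580,-.028,.090),8.45,60,.13)
delta((.580,-.028,.090),8.45,45,.13)
E
```

```text
[ 0.46589244 -0.01572332  0.23537056] [-0.52 -0.12  2.17  0.77  0.63 -1.18]
tcp [ 0.4849 -0.0421  0.1455] row [-0.1459, -0.2416, 0.3857] [-0.0392, 0.0405, 0.246] t 4.12
tcp [ 0.5024 -0.0395  0.1685] row [-0.1444, -0.0993, 0.3585] [-0.0067, 0.0077, 0.2482] t 4.12
```

Call:
{"method": "send_rows", "body": {"plan": [[0,-0.145,-0.24,0.385,0,0,0.246],[0,-0.145,-0.24,0.385,0,0,0.246],[0,-0.145,-0.24,0.385,0,0,0.246],[0,-0.145,-0.24,0.385,0,0,0.246],[0,-0.145,-0.24,0.385,0,0,0.246],[0,-0.145,-0.24,0.385,0,0,0.246],[0,-0.145,-0.24,0.385,-0.039,0.04,0.246],[0,-0.145,-0.24,0.385,-0.039,0.04,0.246],[0,-0.145,-0.24,0.385,-0.039,0.04,0.246],[0,-0.145,-0.24,0.385,-0.039,0.04,0.246],[0,-0.145,-0.24,0.385,-0.039,0.04,0.246],[0,-0.145,-0.24,0.385,-0.039,0.04,0.246],[0,-0.145,-0.24,0.385,-0.039,0.04,0.246],[0,-0.145,-0.24,0.385,-0.039,0.04,0.246],[0,-0.145,-0.24,0.385,-0.039,0.04,0.246],[0,-0.145,-0.24,0.385,-0.039,0.04,0.246],[0,-0.145,-0.24,0.385,-0.039,0.04,0.246],[0,-0.145,-0.24,0.385,-0.039,0.04,0.246]]}}

```text
t: 5.62
position: [0.4854, -0.0433, 0.1459]
ee_rot: [-2.658, -0.201, -1.528]
contact_force: [-0.9, 1.3, 0.0]
gripper_width: 1.001
finger_force: 0.0
```

Run:
```python
from h import *
o=observe();print(o['position'],o['qpos'].round(2))
delta((.580,-.028,.090),8.45,60,.13)
w=grab('wrist'); save(w,'w2')
```

```text
[ 0.48535035 -0.04329561  0.14589621] [-0.69  0.2   2.4   1.93  0.75 -0.99]
tcp [ 0.4849 -0.0421  0.1455] row [-0.0023, -0.0061, -0.0001] [0.0004, 0.0006, 0.0008] t 5.62
```

View pics/w2.png

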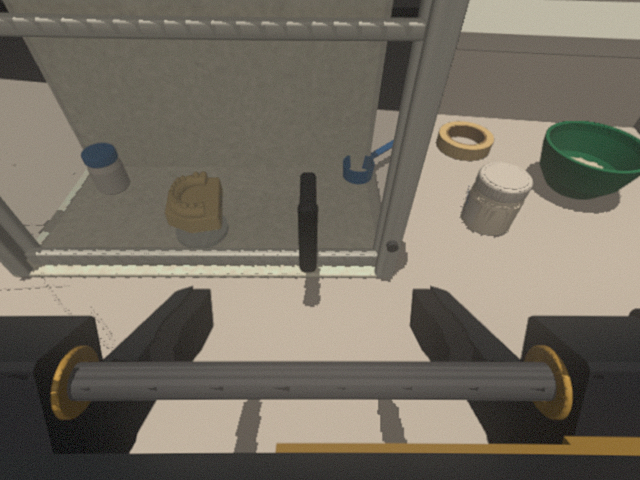

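Run:
```python
from h import *
w=load('wrist');C=cloud(w);im=w['pixels'].astype(int)
b=np.zeros((480,640),bool);b[172:272,295:322]=im[172:272,295:322].max(2)<60
q=C[b];h=R.from_euler('z',-8.45,degrees=True).apply(q)
print('bar hood-axes',len(q),np.nanpercentile(h,[1,10,25,50,75,90,99],axis=0).round(4).tolist())
for v in(190,215,230,245,260,268): 
    c=np.where(b[v])[0]; print(v,c.min(),c.max(),C[v,(c.min()+c.max())//2].round(4),pt(w,(c.min()+c.max())/2,v))
# cast yaw etc: rough rays with planes
print('jar lid', pt(w,100,153,z=.056))
```

```text
bar hood-axes 1619 [[0.564, -0.117, 0.0572], [0.5647, -0.1156, 0.0697], [0.5651, -0.114, 0.0863], [0.5658, -0.1107, 0.1094], [0.5778, -0.1079, 0.1184], [0.595, -0.106, 0.1198], [0.6073, -0.1046, 0.1218]]
190 300 315 [ 0.5998 -0.0226  0.1173] [ 0.59826687 -0.02318775  0.11854732]
215 298 316 [ 0.5751 -0.0264  0.1162] [ 0.5751352  -0.02643158  0.11617476]
230 299 316 [ 0.575  -0.0264  0.1019] [ 0.57578023 -0.02663504  0.10113918]
245 300 315 [ 0.5757 -0.0262  0.0854] [ 0.57490183 -0.02673538  0.08634421]
260 300 315 [ 0.575  -0.0263  0.069 ] [ 0.57491987 -0.02669085  0.06913147]
268 301 314 [ 0.5748 -0.0263  0.0593] [ 0.39855455 -0.0545909   0.28439029]
jar lid [0.70054128 0.22015758 0.056     ]
```

Run:
```python
from h import *
delta((.581,-.0255,.088),8.45,60,0)
```

```text
tcp [ 0.5973 -0.0231  0.0785] row [-0.0042, -0.0195, 0.6607] [0.0004, 0.0006, 0.0007] t 5.67
```

Call:
{"method": "send_rows", "body": {"plan": [[0,-0.004,-0.019,0.15,0,0,0],[0,-0.004,-0.019,0.3,0,0,0],[0,-0.004,-0.019,0.45,0,0,0],[0,-0.004,-0.019,0.55,0,0,0],[0,-0.004,-0.019,0.62,0,0,0],[0,-0.004,-0.019,0.66,0,0,0],[0,-0.004,-0.019,0.66,0,0,0],[0,-0.004,-0.019,0.66,0,0,0]]}}

```text
t: 6.33
position: [0.5966, -0.0231, 0.0783]
ee_rot: [-2.658, -0.198, -1.527]
contact_force: [0.5, -0.8, -0.1]
gripper_width: 1.006
finger_force: 0.0
```

Call:
{"method": "send_rows", "body": {"squeeze": 30, "plan": [[1,0,0,0,0,0,0],[1,0,0,0,0,0,0],[1,0,0,0,0,0,0],[1,0,0,0,0,0,0],[1,0,0,0,0,0,0],[1,0,0,0,0,0,0],[1,0,0,0,0,0,0],[1,0,0,0,0,0,0]]}}

```text
t: 7.0
position: [0.5969, -0.0232, 0.0782]
ee_rot: [-2.658, -0.197, -1.527]
contact_force: [-0.7, -1.6, 0.3]
gripper_width: 0.421
finger_force: 0.0
```

Run:
```python
from h import *
o=observe();print(o['position'],o['qpos'].round(2),o['contact_force'],o['gripper_width'],o['finger_force'])
delta((.581,-.0255,.088+.2),8.45,60,0)
```

```text
[ 0.5969437  -0.02318004  0.07824693] [-0.44  0.55  2.13  2.29  0.69 -1.17] [-0.68988572 -1.58083678  0.31683832] 0.42104268813898577 0.0
tcp [ 0.5973 -0.0231  0.2785] row [0.8658, 0.0029, -0.5029] [0.0004, 0.0007, 0.0003] t 7.0
```

Still closing (42%). I'll let it finish, then lift.

Call:
{"method": "send_rows", "body": {"plan": [[1,0,0,0,0,0,0],[1,0,0,0,0,0,0],[1,0,0,0,0,0,0],[1,0,0,0,0,0,0],[1,0,0,0,0,0,0],[1,0,0,0,0,0,0]]}}

```text
t: 7.5
position: [0.5972, -0.0242, 0.0782]
ee_rot: [-2.659, -0.194, -1.527]
contact_force: [1.4, -5.5, -0.7]
gripper_width: 0.151
finger_force: 30.0
```

Call:
{"method": "send_rows", "body": {"plan": [[1,0.043,0,-0.025,0,0,0],[1,0.087,0,-0.05,0,0,0],[1,0.13,0,-0.075,0,0,0],[1,0.173,0,-0.1,0,0,0],[1,0.217,0,-0.125,0,0,0],[1,0.26,0,-0.15,0,0,0],[1,0.303,0,-0.175,0,0,0],[1,0.346,0,-0.2,0,0,0],[1,0.39,0,-0.225,0,0,0],[1,0.433,0,-0.25,0,0,0]]}}

```text
t: 8.33
position: [0.5971, -0.0242, 0.178]
ee_rot: [-2.662, -0.193, -1.525]
contact_force: [1.6, -6.5, -4.7]
gripper_width: 0.154
finger_force: 30.0
```

Call:
{"method": "send_rows", "body": {"plan": [[1,0.043,0,-0.025,0,0,0],[1,0.087,0,-0.05,0,0,0],[1,0.13,0,-0.075,0,0,0],[1,0.173,0,-0.1,0,0,0],[1,0.217,0,-0.125,0,0,0],[1,0.26,0,-0.15,0,0,0],[1,0.303,0,-0.175,0,0,0],[1,0.346,0,-0.2,0,0,0],[1,0.38,0,-0.22,0,0,0],[1,0.41,0,-0.237,0,0,0],[1,0.41,0,-0.237,0,0,0],[1,0.41,0,-0.237,0,0,0]]}}

```text
t: 9.33
position: [0.5972, -0.0242, 0.2728]
ee_rot: [-2.662, -0.193, -1.528]
contact_force: [-9.3, -10.0, 1.7]
gripper_width: 0.153
finger_force: 30.0
```

Call:
{"method": "send_rows", "body": {"plan": [[0,0,0,0,0,0,0],[0,0,0,0,0,0,0],[0,0,0,0,0,0,0],[0,0,0,0,0,0,0],[0,0,0,0,0,0,0],[0,0,0,0,0,0,0],[0,0,0,0,0,0,0],[0,0,0,0,0,0,0],[0,0,0,0,0,0,0],[0,0,0,0,0,0,0]]}}

```text
t: 10.17
position: [0.5977, -0.0224, 0.2729]
ee_rot: [-2.658, -0.197, -1.527]
contact_force: [0.3, 0.1, 0.6]
gripper_width: 0.889
finger_force: 0.0
```

Call:
{"method": "send_rows", "body": {"plan": [[0,0,0,-0.15,0,0,0],[0,0,0,-0.3,0,0,0],[0,0,0,-0.45,0,0,0],[0,0,0,-0.55,0,0,0],[0,0,0,-0.6,0,0,0],[0,0,0,-0.6,0,0,0]]}}

```text
t: 10.67
position: [0.4943, -0.0378, 0.3349]
ee_rot: [-2.658, -0.197, -1.531]
contact_force: [0.0, -0.6, 0.1]
gripper_width: 0.998
finger_force: 0.0
```

Run:
```python
from h import *
o=observe();print(o['position'],o['qpos'].round(2),o['gripper_width'])
s=grab('scene'); C=cloud(s); im=s['pixels'].astype(int)
w=grab('wrist')
delta((.62,.07,.10),8.45,60,.15)
def c(f,x0,y0,w,h,k): return cv2.resize(f['pixels'][y0:y0+h,x0:x0+w,::-1],(w*k,h*k),interpolation=cv2.INTER_CUBIC)
a=c(s,200,30,200,220,2); b=cv2.resize(w['pixels'][:,:,::-1],(400,300)); b=np.vstack([b,np.zeros((140,400,3),np.uint8)])
cv2.imwrite('pics/c3.png',np.hstack([a,b]))
```

```text
[ 0.49432415 -0.03781689  0.33487886] [-0.65 -0.22  2.13  1.16  0.74  0.06] 0.9984684388891112
tcp [0.5078 0.0533 0.1655] row [-0.6601, -0.4437, 0.5326] [0.0005, 0.0006, 0.0004] t 10.77
```

View pics/c3.png

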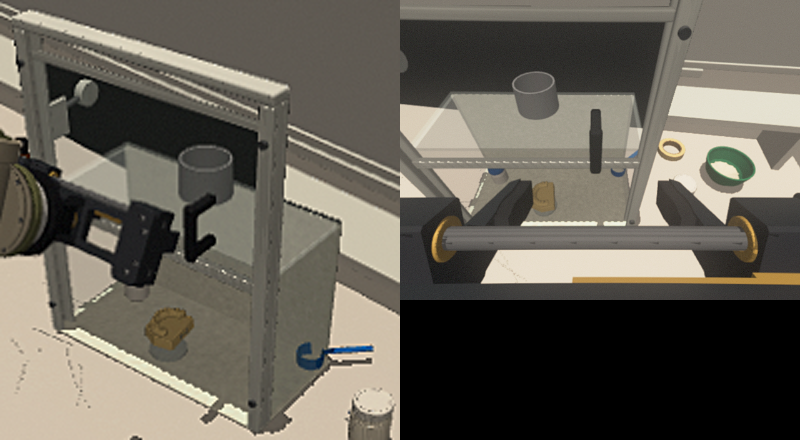

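Call:
{"method": "send_rows", "body": {"plan": [[0,-0.66,-0.44,0.53,0,0,0],[0,-0.66,-0.44,0.53,0,0,0],[0,-0.66,-0.44,0.53,0,0,0],[0,-0.66,-0.44,0.53,0,0,0],[0,-0.66,-0.44,0.53,0,0,0],[0,-0.66,-0.44,0.53,0,0,0],[0,-0.66,-0.44,0.53,0,0,0],[0,-0.66,-0.44,0.53,0,0,0],[0,-0.66,-0.44,0.53,0,0,0],[0,-0.66,-0.44,0.53,0,0,0]]}}

```text
t: 11.6
position: [0.5075, 0.0527, 0.166]
ee_rot: [-2.657, -0.198, -1.527]
contact_force: [0.2, -0.0, -0.3]
gripper_width: 1.003
finger_force: 0.0
```

Run:
```python
from h import *
o=observe();print(o['position'],o['qpos'].round(2),o['gripper_width'],o['t'])
w=grab('wrist');C=cloud(w);im=w['pixels'].astype(int)
H=R.from_euler('z',-8.45,degrees=True).apply(C.reshape(-1,3)).reshape(C.shape)
m=(im[...,0]-im[...,2]>25)&(C[...,2]>.03)&(C[...,2]<.08)&(abs(H[...,0]-.66)<.08)&(abs(H[...,1]+.013)<.12)
m=cv2.morphologyEx(m.astype(np.uint8),cv2.MORPH_OPEN,np.ones((3,3)))>0
q=C[m];print(m.sum(),np.percentile(q,[1,10,50,90,99],axis=0).round(4).tolist())
v,u=np.where(m);print('bbox',u.min(),u.max(),v.min(),v.max())
rect=cv2.minAreaRect(q[:,:2].astype(np.float32)*1000);print('rect',rect)
top=q[(q[:,2]>.049)&(q[:,2]<.056)];print('ledge',len(top))
front=q[(q[:,2]>.038)&(q[:,2]<.049)];hf=R.from_euler('z',-8.45,degrees=True).apply(front);print('front hood axes',len(hf),np.percentile(hf,[1,10,50,90,99],axis=0).round(4).tolist())
u0=max(u.min()-30,0);v0=v.min()-30
im2=cv2.resize(w['pixels'][v0:v.max()+50,u0:u.max()+30,::-1],None,fx=4,fy=4,interpolation=cv2.INTER_CUBIC)[:600,:800];print('crop origin',u0,v0,im2.shape)
cv2.imwrite('pics/cast.png',im2)
```

```text
[0.50752848 0.05270136 0.16598402] [-0.33  0.16  2.35  2.26  0.54 -1.02] 1.003397329759291 11.6
2981 [[0.6193, 0.0676, 0.0366], [0.6226, 0.0761, 0.0437], [0.6384, 0.0946, 0.0518], [0.6693, 0.1133, 0.0612], [0.6804, 0.1226, 0.0653]]
bbox 260 317 211 276
rect ((648.7900390625, 97.94654083251953), (62.78709411621094, 50.26599884033203), 17.27735710144043)
ledge 1517
front hood axes 429 [[0.6254, -0.0265, 0.0382], [0.6264, -0.0228, 0.0392], [0.6293, -0.0021, 0.0434], [0.6343, 0.0184, 0.0479], [0.6373, 0.0232, 0.0489]]
crop origin 230 181 (580, 468, 3)
```

View pics/cast.png

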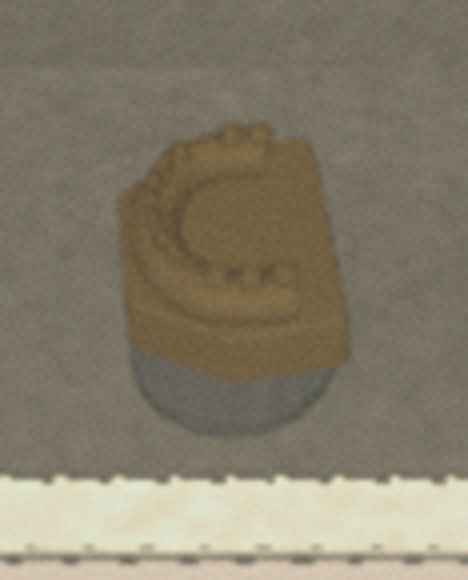

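Run:
```python
from h import *
w=load('wrist')
w=grab('wrist')
P={k:pt(w,230+x/4,181+y/4,z=.052)[:2] for k,(x,y) in dict(rb=(312,143),rf=(349,330),lf=(131,320),lb=(120,205),mf=(238,348)).items()}
for k,p in P.items(): print(k,p.round(4))
a=lambda p,q:np.degrees(np.arctan2(*(p-q)[::-1]))
print(a(P['rb'],P['rf']),a(P['lb'],P['lf']),np.linalg.norm(P['rb']-P['rf']))
th=np.radians(17.3)
for az in(14,17.3):
    th=np.radians(az);n=np.array([-np.sin(th),np.cos(th)]);f=np.array([np.cos(th),np.sin(th)])
    print(az,{k:((p@f).round(4),(p@n).round(4)) for k,p in P.items()})
```

```text
rb [0.6839 0.0821]
rf [0.6253 0.0648]
lf [0.6209 0.1136]
lb [0.6556 0.1247]
mf [0.6166 0.0884]
16.446766278386235 17.658835429897163 0.06115316972272084
14 {'rb': (np.float64(0.6835), np.float64(-0.0857)), 'rf': (np.float64(0.6224), np.float64(-0.0884)), 'lf': (np.float64(0.63), np.float64(-0.0399)), 'lb': (np.float64(0.6663), np.float64(-0.0376)), 'mf': (np.float64(0.6196), np.float64(-0.0634))}
17.3 {'rb': (np.float64(0.6774), np.float64(-0.1249)), 'rf': (np.float64(0.6163), np.float64(-0.124)), 'lf': (np.float64(0.6266), np.float64(-0.0761)), 'lb': (np.float64(0.663), np.float64(-0.0759)), 'mf': (np.float64(0.615), np.float64(-0.0989))}
```

Run:
```python
from h import *
delta((.6465,.0962,.045),17.2,60,.12)
```

```text
tcp [0.5629 0.0703 0.0955] row [-0.162, -0.0495, 0.4265] [0.0215, 0.0005, -0.0118] t 11.7
```

Call:
{"method": "send_rows", "body": {"plan": [[0,-0.08,-0.025,0.2,0.0215,0.0005,-0.012],[0,-0.162,-0.05,0.4265,0.0215,0.0005,-0.012],[0,-0.162,-0.05,0.4265,0.0215,0.0005,-0.012],[0,-0.162,-0.05,0.4265,0.0215,0.0005,-0.012],[0,-0.162,-0.05,0.4265,0.0215,0.0005,-0.012],[0,-0.162,-0.05,0.4265,0.0215,0.0005,-0.012]]}}

```text
t: 12.2
position: [0.5622, 0.0707, 0.0961]
ee_rot: [-2.569, -0.391, -1.484]
contact_force: [-0.2, 0.7, 0.3]
gripper_width: 1.005
finger_force: 0.0
```

Run:
```python
from h import *
o=observe();print(o['position'],o['qpos'].round(2))
delta((.6465,.0962,.045),17.2,60,0)
```

```text
[0.56223567 0.07073461 0.09612493] [-0.31  0.46  2.22  2.27  0.7  -1.17]
tcp [0.6622 0.1011 0.0355] row [-0.0013, 0.0029, 0.604] [0.0, -0.0, 0.0002] t 12.2
```

Call:
{"method": "send_rows", "body": {"plan": [[0,0,0.003,0.12,0,0,0],[0,0,0.003,0.24,0,0,0],[0,0,0.003,0.36,0,0,0],[0,0,0.003,0.45,0,0,0],[0,0,0.003,0.53,0,0,0],[0,0,0.003,0.58,0,0,0],[0,0,0.003,0.604,0,0,0],[0,0,0.003,0.604,0,0,0],[0,0,0.003,0.604,0,0,0]]}}

```text
t: 12.95
position: [0.6622, 0.1011, 0.0354]
ee_rot: [-2.569, -0.39, -1.483]
contact_force: [0.5, 0.4, -0.3]
gripper_width: 0.998
finger_force: 0.0
```

Call:
{"method": "send_rows", "body": {"squeeze": 22, "plan": [[1,0,0,0,0,0,0],[1,0,0,0,0,0,0],[1,0,0,0,0,0,0],[1,0,0,0,0,0,0],[1,0,0,0,0,0,0],[1,0,0,0,0,0,0],[1,0,0,0,0,0,0],[1,0,0,0,0,0,0],[1,0,0,0,0,0,0],[1,0,0,0,0,0,0]]}}

```text
t: 13.78
position: [0.6625, 0.1012, 0.0341]
ee_rot: [-2.57, -0.39, -1.481]
contact_force: [0.1, -0.5, 1.4]
gripper_width: 0.567
finger_force: 22.0
```

Call:
{"method": "send_rows", "body": {"plan": [[1,0.02,0,-0.012,0,0,0],[1,0.045,0,-0.025,0,0,0],[1,0.065,0,-0.0375,0,0,0],[1,0.05,0,-0.065,0,0,0],[1,0.01,0,-0.13,0,0,0],[1,-0.04,0,-0.22,0,0,0],[1,-0.1,0,-0.32,0,0,0],[1,-0.16,0,-0.43,0,0,0],[1,-0.22,0,-0.53,0,0,0],[1,-0.28,0,-0.63,0,0,0],[1,-0.33,0,-0.73,0,0,0],[1,-0.38,0,-0.81,0,0,0],[1,-0.38,0,-0.81,0,0,0],[1,-0.38,0,-0.81,0,0,0]]}}

```text
t: 14.95
position: [0.492, 0.0478, 0.0498]
ee_rot: [-2.571, -0.388, -1.482]
contact_force: [0.3, -0.5, -0.9]
gripper_width: 0.573
finger_force: 21.9
```

Run:
```python
from h import *
o=observe();print(o['position'],o['qpos'].round(2),o['gripper_width'])
delta((.513,-.356,.12),-35,60,0.1)
w=grab('wrist');save(w,'w4')
```

```text
[0.492029   0.0478365  0.04975622] [-0.47  0.56  2.41  2.29  0.93 -1.42] 0.5733297070936858
tcp [ 0.4555 -0.3158  0.1605] row [0.1227, 1.6835, -0.8921] [-0.1254, 0.0002, 0.0725] t 14.95
```

View pics/w4.png

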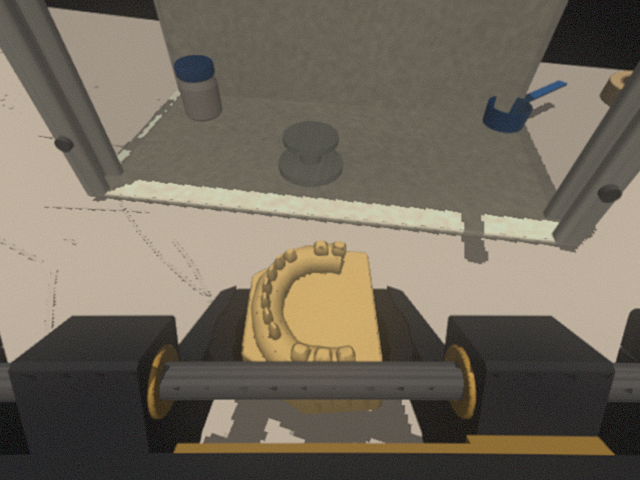

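The cast is held out in front of the box, at about (315,320); jar undisturbed at (198,88). Next: measure the cast's offset in the grip.

Run:
```python
from h import *
w=load('wrist');C=cloud(w);im=w['pixels'].astype(int)
g=gp();a=np.radians(17.2);B=np.array([[np.cos(a),np.sin(a),0],[-np.sin(a),np.cos(a),0],[0,0,1]])
L=(C-g)@B.T
m=(im[...,0]-im[...,2]>40)&(abs(L[...,0])<.06)&(abs(L[...,1])<.045)&(abs(L[...,2])<.05)
m[440:]=False
q=L[m];print(len(q),np.percentile(q,[.5,5,50,95,99.5],axis=0).round(4).tolist())
for lo in np.arange(-.02,.04,.004):
    s=q[(q[:,2]>lo)&(q[:,2]<lo+.004)]
    if len(s)>20: print(round(lo,3),len(s),np.percentile(s[:,:2],[1,99],axis=0).round(4).tolist())
r=q[q[:,1]<-.015]; 
for f0 in np.arange(-.04,.04,.008):
    s=r[(r[:,0]>f0)&(r[:,0]<f0+.008)]
    if len(s)>5: print('right strip f',round(f0,3),len(s),np.median(s[:,2]).round(4))
```

```text
15180 [[-0.0513, -0.0393, -0.0063], [-0.028, -0.0222, 0.0007], [0.0006, -0.0012, 0.0084], [0.0253, 0.0218, 0.021], [0.0317, 0.0258, 0.0497]]
-0.008 306 [[-0.029, -0.0226], [-0.0249, 0.0096]]
-0.004 386 [[-0.0291, -0.0226], [-0.0095, 0.0111]]
0.0 294 [[-0.029, -0.0248], [0.0146, 0.027]]
0.004 4816 [[-0.0159, -0.0238], [0.0315, 0.0254]]
0.008 3454 [[-0.0161, -0.0232], [0.0313, 0.0244]]
0.012 2089 [[-0.0194, -0.0106], [0.0282, 0.0225]]
0.016 2444 [[-0.0214, -0.0126], [0.0287, 0.0201]]
0.02 1085 [[-0.0217, -0.0121], [0.028, 0.0183]]
right strip f -0.032 205 -0.0028
right strip f -0.024 34 0.0081
right strip f -0.016 524 0.0078
right strip f -0.008 470 0.0079
right strip f 0.0 420 0.0078
right strip f 0.008 362 0.0079
right strip f 0.016 326 0.0079
right strip f 0.024 300 0.008
right strip f 0.032 54 0.0078
```

Call:
{"method": "send_rows", "body": {"plan": [[1,0.1,0.1,-0.3,0,0,0],[1,0.1,0.3,-0.45,-0.02,0,0.01],[1,0.1,0.5,-0.55,-0.04,0,0.02],[1,0.1,0.7,-0.55,-0.06,0,0.035],[1,0.1,0.85,-0.55,-0.08,0,0.046],[1,0.1,1,-0.55,-0.1,0,0.058],[1,0.1,1,-0.55,-0.125,0,0.0725],[1,0.1,1,-0.55,-0.125,0,0.0725],[1,0.1,1,-0.55,-0.125,0,0.0725],[1,0.1,1,-0.55,-0.125,0,0.0725],[1,0.1,1,-0.55,-0.125,0,0.0725],[1,0.1,1,-0.55,-0.125,0,0.0725]]}}

```text
t: 16.0
position: [0.4713, -0.1667, 0.1225]
ee_rot: [2.379, -0.738, 1.373]
contact_force: [-0.4, -0.2, -1.0]
gripper_width: 0.572
finger_force: 21.9
```

Run:
```python
from h import *
o=observe();print(o['position'],o['qpos'].round(2))
delta((.513,-.356,.12),-35,60,0.1)
```

```text
[ 0.47130843 -0.16665698  0.12251146] [-0.55  0.31  2.37  3.22  0.59 -1.61]
tcp [ 0.4555 -0.3158  0.1605] row [0.3431, 0.6593, 0.214] [-0.0013, 0.0, 0.0007] t 16.0
```

Call:
{"method": "send_rows", "body": {"plan": [[1,0.1,0.2,0.06,0,0,0],[1,0.2,0.4,0.12,0,0,0],[1,0.3,0.55,0.18,0,0,0],[1,0.343,0.66,0.214,0,0,0],[1,0.343,0.66,0.214,0,0,0],[1,0.343,0.66,0.214,0,0,0],[1,0.343,0.66,0.214,0,0,0]]}}

```text
t: 16.58
position: [0.4529, -0.3173, 0.1598]
ee_rot: [2.377, -0.744, 1.369]
contact_force: [-0.6, 1.1, -0.3]
gripper_width: 0.568
finger_force: 21.9
```

Run:
```python
from h import *
o=observe();print(o['position'],o['qpos'].round(2),o['t'])
w=grab('wrist');C=cloud(w);im=w['pixels'].astype(int);save(w,'w5')
m=(abs(C[...,0]-.513)<.035)&(abs(C[...,1]+.356)<.035)&(abs(C[...,2]-.03)<.006)
v,u=np.where(m);print(m.sum(),(u.min(),u.max(),v.min(),v.max()) if m.any() else '')
q=C[m];print((q.min(0)+q.max(0))/2,q.max(0)-q.min(0),np.median(q[:,2]),cv2.minEnclosingCircle((q[:,:2]*1000).astype(np.float32)))
```

```text
[ 0.45292835 -0.31733609  0.15976289] [-0.96  0.26  2.24  2.43  0.48 -1.1 ] 16.5833
0 Traceback (most recent call last):
  File "<stdin>", line 6, in <module>
    return umr_minimum(a, axis, None, out, keepdims, initial, where)
ValueError: zero-size array to reduction operation minimum which has no identity
```

View pics/w5.png

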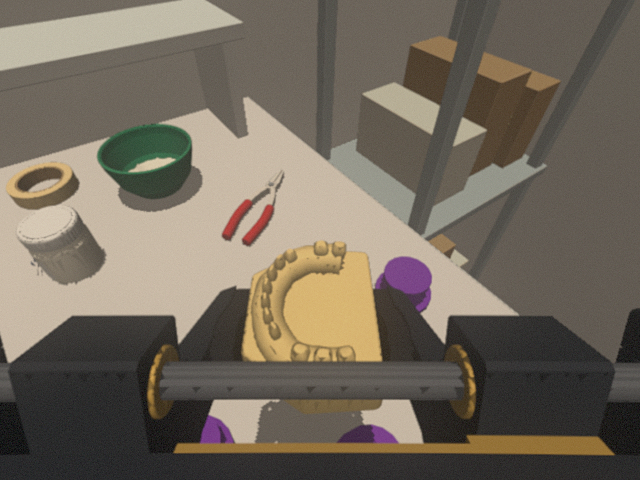

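The stand is hidden behind the cast. I'll back off 90 mm to see it over the cast.

Call:
{"method": "send_rows", "body": {"plan": [[1,-0.07,0,-0.13,0,0,0],[1,-0.15,0,-0.26,0,0,0],[1,-0.225,0,-0.39,0,0,0],[1,-0.225,0,-0.39,0,0,0],[1,-0.225,0,-0.39,0,0,0],[1,-0.225,0,-0.39,0,0,0],[1,-0.225,0,-0.39,0,0,0]]}}

```text
t: 17.22
position: [0.3803, -0.2657, 0.1603]
ee_rot: [2.377, -0.742, 1.371]
contact_force: [-0.0, 0.0, -0.6]
gripper_width: 0.568
finger_force: 21.9
```

Run:
```python
from h import *
o=observe();print(o['position'],o['qpos'].round(2),o['t'])
w=grab('wrist');C=cloud(w);im=w['pixels'].astype(int)
for n,f in (('w',w),('scene',grab('scene')),('top',grab('top'))):
    C=cloud(f)
    m=(abs(C[...,0]-.513)<.035)&(abs(C[...,1]+.356)<.035)&(abs(C[...,2]-.03)<.006)
    m=cv2.morphologyEx(m.astype(np.uint8),cv2.MORPH_OPEN,np.ones((3,3)))>0
    if not m.any(): print(n,'none');continue
    v,u=np.where(m);q=C[m];print(n,m.sum(),(u.min(),u.max(),v.min(),v.max()),(q.min(0)+q.max(0))/2,q.max(0)-q.min(0),np.median(q[:,2]),cv2.minEnclosingCircle((q[:,:2]*1000).astype(np.float32)))
delta((.513-.0022*.819,-.356+.0022*.574,.0385+.045),-35,60,0)
```

```text
[ 0.38031671 -0.26569496  0.16031211] [-1.1   0.08  2.48  2.3   0.58 -1.08] 17.2167
w 612 (np.int64(289), np.int64(331), np.int64(227), np.int64(248)) [ 0.51718994 -0.35540273  0.02799954] [0.03398567 0.04272404 0.00608569] 0.029588440553661305 ((513.8978271484375, -355.4193420410156), 21.758264541625977)
scene 281 (np.int64(370), np.int64(390), np.int64(313), np.int64(329)) [ 0.51173138 -0.35775795  0.03013023] [0.04225649 0.04326752 0.00973415] 0.02895249281649459 ((511.84625244140625, -357.61187744140625), 22.510801315307617)
top 269 (np.int64(412), np.int64(430), np.int64(282), np.int64(299)) [ 0.51558543 -0.3542033   0.02979962] [0.04455756 0.04308452 0.01159775] 0.031072918965356022 ((516.0921630859375, -354.0000915527344), 22.9135684967041)
tcp [ 0.5247 -0.3642  0.074 ] row [0.066, -0.0068, 0.9728] [-0.0007, 0.0002, 0.0004] t 17.37
```

Call:
{"method": "send_rows", "body": {"plan": [[1,0.07,-0.005,0.2,0,0,0],[1,0.07,-0.005,0.4,0,0,0],[1,0.07,-0.005,0.6,0,0,0],[1,0.07,-0.005,0.8,0,0,0],[1,0.07,-0.005,0.92,0,0,0],[1,0.07,-0.005,0.973,0,0,0],[1,0.07,-0.005,0.973,0,0,0],[1,0.07,-0.005,0.973,0,0,0]]}}

```text
t: 18.03
position: [0.5243, -0.3644, 0.0741]
ee_rot: [2.378, -0.744, 1.369]
contact_force: [-0.1, -0.1, -0.7]
gripper_width: 0.567
finger_force: 21.9
```

Run:
```python
from h import *
o=observe();print(o['position'],o['qpos'].round(2),o['t'],o['contact_force'])
delta((.514-.0022*.819,-.3555+.0022*.574,.0385),-35,60,0)
```

```text
[ 0.52425625 -0.36435011  0.07407587] [-0.89  0.6   2.03  2.68  0.56 -1.31] 18.0333 [-0.11391055 -0.13610721 -0.72881322]
tcp [ 0.5257 -0.3637  0.029 ] row [-0.1929, -0.0067, 0.1166] [-0.0007, 0.0004, 0.0003] t 18.03
```

Call:
{"method": "send_rows", "body": {"plan": [[1,-0.05,-0.002,0.03,0,0,0],[1,-0.1,-0.005,0.06,0,0,0],[1,-0.14,-0.007,0.085,0,0,0],[1,-0.165,-0.007,0.1,0,0,0],[1,-0.18,-0.007,0.109,0,0,0],[1,-0.185,-0.007,0.112,0,0,0],[1,-0.189,-0.007,0.1145,0,0,0],[1,-0.193,-0.007,0.1166,0,0,0],[1,-0.193,-0.007,0.1166,0,0,0]]}}

```text
t: 18.78
position: [0.5258, -0.3642, 0.03]
ee_rot: [2.376, -0.744, 1.37]
contact_force: [0.6, -0.2, -0.7]
gripper_width: 0.572
finger_force: 21.9
```

Run:
```python
from h import *
o=observe();print(o['position'],o['contact_force'])
s=grab('scene');t=grab('top')
def c(f,x0,y0,w,h,k): return cv2.resize(f['pixels'][y0:y0+h,x0:x0+w,::-1],(w*k,h*k),interpolation=cv2.INTER_CUBIC)
cv2.imwrite('pics/pl.png',np.hstack([c(s,330,270,100,90,4),c(t,370,240,100,90,4)]))
```

```text
[ 0.52579074 -0.36424125  0.02996206] [ 0.64669604 -0.16602161 -0.67799042]
```

View pics/pl.png

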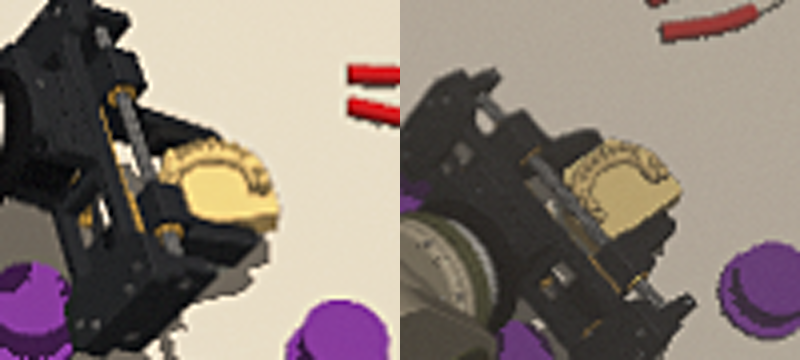

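The cast is over the stand (scene crop about (225,190)); no contact yet. I'll lower it in small steps.

Call:
{"method": "send_rows", "body": {"plan": [[1,-0.002,0,0.0012,0,0,0],[1,-0.004,0,0.0025,0,0,0],[1,-0.006,0,0.0037,0,0,0],[1,-0.006,0,0.0037,0,0,0]]}}

```text
t: 19.22
position: [0.5258, -0.3642, 0.0282]
ee_rot: [2.376, -0.744, 1.37]
contact_force: [0.0, -0.2, -1.5]
gripper_width: 0.568
finger_force: 21.9
```

Call:
{"method": "send_rows", "body": {"plan": [[1,-0.002,0,0.0012,0,0,0],[1,-0.004,0,0.0025,0,0,0],[1,-0.004,0,0.0025,0,0,0],[1,-0.004,0,0.0025,0,0,0]]}}

```text
t: 19.55
position: [0.5261, -0.3644, 0.0281]
ee_rot: [2.375, -0.743, 1.372]
contact_force: [-2.8, 2.7, 5.3]
gripper_width: 0.566
finger_force: 22.0
```

Call:
{"method": "send_rows", "body": {"plan": [[0.25,0,0,0,0,0,0],[0.25,0,0,0,0,0,0],[0.25,0,0,0,0,0,0],[0.25,0,0,0,0,0,0],[0.25,0,0,0,0,0,0],[0.25,0,0,0,0,0,0]]}}

```text
t: 20.05
position: [0.5258, -0.3642, 0.0272]
ee_rot: [2.377, -0.744, 1.37]
contact_force: [-0.8, 0.0, 0.3]
gripper_width: 0.747
finger_force: 0.0
```

Call:
{"method": "send_rows", "body": {"plan": [[0.25,0,0,-0.03,0,0,0],[0.25,0,0,-0.1,0,0,0],[0.25,0,0,-0.2,0,0,0],[0.25,0,0,-0.35,0,0,0],[0.25,0,0,-0.5,0,0,0],[0.25,0,0,-0.65,0,0,0],[0.25,0,0,-0.75,0,0,0],[0.25,0,0,-0.75,0,0,0],[0.25,0,0,-0.75,0,0,0],[0.25,0,0,-0.75,0,0,0]]}}

```text
t: 20.88
position: [0.4196, -0.2909, 0.1026]
ee_rot: [2.375, -0.744, 1.371]
contact_force: [1.1, -0.7, -0.3]
gripper_width: 0.747
finger_force: 0.0
```

Run:
```python
from h import *
o=observe();print(o['position'],o['gripper_width'],o['contact_force'],o['t'])
w=grab('wrist');s=grab('scene');C=cloud(w);im=w['pixels'].astype(int)
m=(im[...,0]-im[...,2]>40)&(abs(C[...,0]-.514)<.06)&(abs(C[...,1]+.3555)<.06)&(C[...,2]>.03)&(C[...,2]<.075)
a=np.radians(-35);B=np.array([[np.cos(a),np.sin(a),0],[-np.sin(a),np.cos(a),0],[0,0,1]])
L=(C-[.514,-.3555,.03])@B.T;q=L[m]
print(len(q),np.percentile(q,[.3,2,50,98,99.7],axis=0).round(4).tolist(),cv2.minAreaRect((q[:,:2]*1000).astype(np.float32)))
t=q[(q[:,2]>.012)&(q[:,2]<.019)];A=np.c_[t[:,:2],np.ones(len(t))];print('ledge plane',np.linalg.lstsq(A,t[:,2],rcond=None)[0])
d=im[...,2]*0
m2=(abs(L[...,0])<.03)&(abs(L[...,1])<.03)&(abs(L[...,2])<.004)&~m;print('disc visible',m2.sum(),L[m2].min(0) if m2.any() else '')
def c(f,x0,y0,w,h,k): return cv2.resize(f['pixels'][y0:y0+h,x0:x0+w,::-1],(int(w*k),int(h*k)),interpolation=cv2.INTER_CUBIC)
cv2.imwrite('pics/fin.png',np.hstack([c(s,200,30,240,320,1.25),c(w,180,120,240,200,2)]) if False else np.hstack([c(s,200,30,240,330,1.25)[:400],c(w,180,120,240,200,2)]))
```

```text
[ 0.41962815 -0.29086919  0.10258812] 0.746542068907075 [ 1.10469543 -0.65256496 -0.34452115] 20.8833
4096 [[-0.0306, -0.0243, 0.001], [-0.03, -0.0233, 0.0026], [-0.0084, -0.0021, 0.0158], [0.0258, 0.0233, 0.0286], [0.0303, 0.0248, 0.03]] ((0.440277099609375, 0.2994365692138672), (63.78174591064453, 49.72953414916992), 0.32901889085769653)
ledge plane [ 0.01784704 -0.00079756  0.01550132]
disc visible 71 [-0.02999117 -0.02467665 -0.00102432]
```

View pics/fin.png

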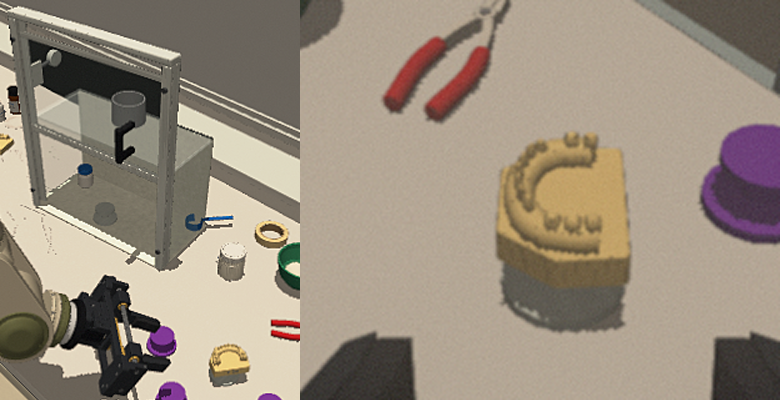

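The cast stands level and centred on the grey stand to about 1 mm, the sash is still up, the jar is in place and the gripper is clear.

```bash
python3 -c "
from bench import *
print(close_job())"
```

```text
the job is handed in; nothing more can be done
None
```

The job is handed in at about 21 s: the cast stands teeth up on the grey stand, measured about 1 mm off centre, with the sash up and the jar in place; the hand-in call returned no verdict.

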